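# Draw the glass slab out of its dock and lay it in the tray

### The arm

A 7-joint arm with a two-finger parallel gripper is mounted at the origin on the work surface. World frame = base frame: x ahead of the robot, y to its left, z up, the work surface at z = 0. Lengths are in m, angles in rad, forces in N, time in s.
With the tool pointing down it reaches from about 0.35 to 0.9 m from the base axis. Payload 19.9 kg.
Tool frame: the origin (TCP) lies at the very end of the fingers, on their centre line; the grasp point (between the pads) lies 19 mm behind it; z points along the fingers, y is the line along which they close (so a half turn about z gives the same grasp; the last joint's range is limited). The gripper opens to 85 mm and grips with 20 to 120 N. Pads are 22 mm wide; open, the fingers measure 114 mm over their backs; the gripper's body (76 mm by 85 mm) begins 54 mm behind the grasp point. The pads swing forward as they close: fully open they stand 13 mm farther back than shut.
Start: joints at [1.103, 0.417, -0.01, 1.614, 0.005, 1.111, -0.053], TCP at [0.259, -0.569, 0.203] pointing down, gripper open.
Joint ranges: [-2.81, 2.81], [-0.39, 2.02], [-1.27, 1.25], [0.06, 2.57], [-1.19, 4.33], [0.19, 2], [-2.82, 2.82]. Speed limits (rad/s): [1.89, 1.89, 2.39, 2.39, 3.01, 3.01, 3.01].

### API

Orientations are given as a rotation vector (axis times angle).
In Python, from bench import r, optics, finder gives the robot as it stands. The module is installed in compiled form; this text tells all that it offers.
- The arm moves only by the tool play_rows, never from a script. Its argument "motion" is one flat list of numbers, 7 for each row, row after row: the turn, a rotation vector about the tool's x, y, z normalised to -1 to 1, where 1 is 45 degrees, then the shift along the tool's x, y, z normalised to -1 to 1, where 1 is 0.2 m, then the opening, from 0 (shut) to 1 (fully open). In form: [rx, ry, rz, x, y, z, grip, rx, ry, rz, x, y, z, grip, ...]. A call has exactly 5 rows; each row is the pose to reach, as a shift and turn from the pose commanded when the call began, along the tool's axes at that moment; what a row does not reach only later rows make up. A row lasts 1/10 s, in which the tool goes at most 50 mm and 8.59 degrees, less where a joint would pass 70% of its speed; a pose out of reach is approached as far as the arm can. A call with a number of a shift or a turn outside -1 to 1 is refused whole. A call with a gripper value outside its range is refused whole. The fingers move at their own pace and stop on an object; the grip force is fixed at half the most. Time passes only in rows, so rows that repeat a pose let the fingers close, or fill a call up. It gives the time, the measured TCP pose, the force, the opening and the grip force at its end, in the units of the state.
- r.read_state(): the state, without advancing time (a new reading comes with each control period).
- optics.camera(name): name is "scene" or "top"; returns (picture, depth): 420x560x3 uint8, blue, green, red; 420x560 float32, m along the optical axis (not along the pixel's ray), 0 where there is no reading.
- optics.camera_model(name): a dict with "vertical_fov" (degrees; the focal length in pixels is half the picture's height over the tangent of half this angle, whatever the lens; pixels are square), "cx", "cy" (the principal point, pixels), "R" (3x3) and "t" (3): a world point X has camera coordinates R X + t. Camera axes: x right, y down, z forward; pixel columns grow to the right and rows downward; lengths in m; the calibration is good to about 2 mm. A picture is of the moment at which its call begins. camera_model takes no time and is no camera call.
- r.hand_in(): hands the job in; it is judged then, once.
Trained networks look in the newest picture that a camera, given by its name, has taken for a name from the list of things; names that differ only in an ending like _2 or _b are one class to them, and where a whole thing is asked for, a point or a joint stands for the part that bears it (a point fixed in the world has none). Each returns a list of dicts, best first, with "conf" (0 to 1); they miss things now and then, are a little off and sometimes report something else, mostly with a low value. They report only what shows in the picture. A call takes as long as a camera call. They do not tell look-alikes from the thing itself.
- finder.trace(thing, camera): "pixels" (420x560 bool, what is visible of it) and "box" ([centre column, centre row, width, height] in pixels, round what is visible of it).
The state is a dict: "time": time; "joints": joint angles; "qd": joint speeds; "effort": joint torques, N m; "eef_pos": TCP position; "tcp_rot": TCP orientation; "contact_force": force on the tool from outside, world axes, zero at the start; "torque": the same for the moment, N m; "width": finger opening in m; "grasp_force": force on a finger pad.
Only numpy, scipy, OpenCV 4.12 (cv2) and the standard library are available. Lean on these libraries where they do the work, as an engineer would, in place of code of your own. Each camera call takes 0.05 s, during which the arm holds its last target. There are 200 camera calls.

### The job

The white glass slab is parked flat under the low steel shelf of its dock, where a spring holds it and its sides cannot be gripped. Press down on its exposed top and drag it back by friction, out along the tongue, until well over half of its length is clear of the channel, pressing gently enough that the glass does not crack (it cracks at about 30 N). Then pick it up by its long sides, lay it down flat inside the steel tray without dropping it, let go, and leave the jar, cup and pot where they stand.

Things in the scene. Friction and masses are not known exactly. Their poses are not given: they have to be found in the camera images.
- dock: Grey plastic dock, fixed. Origin on the worktop under the channel's centre line; +x runs under the shelf, -x out along the open tongue, z up. Its floor is a springy leaf, top 22 mm above the worktop at rest: x = -170 to -45 a free tongue 38 mm wide, 6 thick, then to +132 the floor of a channel 54 mm wide between 12 mm cheeks, tops 30 mm above the worktop. Rear wall at x = +132.
- channel_mouth (a point): Middle of the channel's open end, 45 mm towards -x from the dock's origin, 22 mm above the worktop (a fixed point): here the cheeks end and the tongue begins, where the slab's sides are free. The leaf flexes down about its rear end: some 24 N per mm when pressed at the dock's origin, softening to about 6 N per mm pressed 120 mm farther out.
- shelf_edge (a point): Middle of the front edge of the steel shelf, on its top face, 30 mm towards +x from the dock's origin and 54 mm above the worktop. The shelf is 90 mm wide and 4 mm thick and covers the channel from here to the rear wall.
- roller (a point): Where a sprung steel roller under the shelf pushes down on the slab's top with about 5 N, at dock x = +46 mm, 32 mm above the worktop. Dragging takes about 1.5 N plus an eighth of the press force: a fingertip press of 10 to 20 N kept up all along drags, a lighter one may slip.
- slab: White opal-glass slab, 140 (x) by 50 (y) by 10 mm thick, about 0.18 kg, smooth. Origin at the centre of its underside. At the start it lies on the dock's floor, x along the dock's x, its centre 36 to 50 mm towards +x from the dock's origin; its top is 2 mm above the cheeks and 50 to 64 mm of it shows in front of the shelf. It cracks if pressed with over about 30 N or dropped.
- tray: Open stainless steel tray, fixed to the worktop, 240 mm (x) by 170 mm (y) outside, 14 mm high with 3 mm walls and floor. Origin at the centre of its underside, z up.
- jar: Bystander: closed amber jar with black cap, 52 mm across, 75 mm high, origin at the centre of its underside.
- cup: Bystander: small glass cup, 44 mm across, 45 mm high, origin at the centre of its underside.
- pot: Bystander: round steel pot with knobbed lid, 84 mm across, 72 mm high, origin at the centre of its underside.
Things that resemble listed ones, but are neither listed nor needed, are in the scene too. Of the things that look like the slab, the smallest one is meant.

How it is judged:
On the way:
1. the slab is dragged out until more than half of it is clear of the channel, still lying on the dock (x of slab in the frame of dock below -0.05 m and z of slab in the frame of dock between 0.012 and 0.026 m and angle between slab's own z axis and vertical below 0.1 rad), for 0.1 s.
At the end, for the whole second after the job is handed in: The slab lies flat (within 3 degrees) on the tray's floor, wholly inside the tray (its underside 1 to 6 mm above the tray's underside, centre within 70 mm of the tray's centre), at rest and released (horizontal distance between slab and tray below 0.07 m and z of slab in the frame of tray between 0.001 and 0.006 m and angle between slab's own z axis and vertical below 0.05 rad and linear speed of slab below 0.02 m/s and contact force between slab and the fingers below 0.1 N); the robot touches nothing.
It fails at once if the slab, while in the dock, is pressed by the fingers with more than 30 N (glass cracks) (contact force between slab and the fingers above 30 N and x of slab in the frame of dock above -0.05 m and z of slab in the frame of dock below 0.024 m and horizontal distance between slab and dock below 0.1 m).
It fails at once if the slab is pressed on or struck against the tray with more than 60 N (contact force between slab and tray above 60 N).
It fails at once if the slab is dropped: out of the fingers over the tray, more than about 15 mm above its floor (contact force between slab and the fingers below 0.1 N and z of slab in the frame of tray above 0.018 m and horizontal distance between slab and tray below 0.12 m).
It fails at once if the jar, cup or pot is pushed more than 20 mm or tipped (distance of any of jar, cup, pot from where it was at the start of the episode above 0.02 m or angle between any of jar, cup, pot's own z axis and vertical above 0.3 rad).
It also fails if it takes over 64 s, if anything falls off the work surface, if the arm or the gripper's body presses on something with over 40 N, if the wrist force passes 120 N, or if a joint passes its speed limit or range.

## Working session

There is one attempt and no reset: what is moved stays moved. The work goes in short steps, Python scripts to look and compute and a tool call to move; the robot and the scene stay as the last step left them, time stands still between calls to the robot, and variables do not carry over. Pictures are saved under pics/ and viewed, at most 10 in all, crops included, and the job is handed in when it is done.

Besides the shell and the picture viewer there is one more tool, called by a JSON object that holds its "fn" and its "kwargs". play_rows: Moves the arm, as the interface text tells. Scaled input: -1 to 1 covers 0.2 m each way for a shift and 45 degrees each way for a turn. Its arguments: {"type":"object","properties":{"motion":{"type":"array"}},"required":["motion"]}

```bash
mkdir -p pics; cat > h.py <<'E'
import numpy as np,cv2
from bench import r,optics,finder
def cloud(name,depth):
    m=optics.camera_model(name);h,w=depth.shape
    f=h/2/np.tan(np.radians(m["vertical_fov"])/2)
    v,u=np.mgrid[:h,:w]
    P=np.stack([(u-m["cx"])/f*depth,(v-m["cy"])/f*depth,depth],-1)
    return (P-np.array(m["t"]))@np.array(m["R"])
E
python3 - <<'E'
from h import *
s=r.read_state();print({k:np.round(v,3) for k,v in s.items()})
for c in("top","scene"):
    p,d=optics.camera(c);cv2.imwrite(f"pics/{c}0.png",p);np.save(c+"d.npy",d);np.save(c+"p.npy",p)
    X=cloud(c,d);m=optics.camera_model(c);print(c,m["vertical_fov"],np.round(-np.array(m["R"]).T@m["t"],3))
    for t in("slab","dock","tray","jar","cup","pot"):
        for o in finder.trace(t,c)[:4]:
            k=o["pixels"]&(d>0);print(t,round(o["conf"],2),np.round(o["box"]),k.sum(),np.round(np.median(X[k],0),3) if k.any() else "")
E
```

```text
{'time': np.float64(0.0), 'joints': array([ 1.103,  0.418, -0.01 ,  1.614,  0.005,  1.111, -0.053]), 'qd': array([ 0.   , -0.001,  0.   , -0.001,  0.001,  0.001,  0.   ]), 'effort': array([-1.0000e-03, -8.6444e+01,  6.7800e-01, -4.3490e+01,  1.9000e-02,
        8.0000e-03,  0.0000e+00]), 'eef_pos': array([ 0.259, -0.569,  0.203]), 'tcp_rot': array([-3.069e+00, -6.650e-01,  1.000e-03]), 'contact_force': array([-0.116,  0.274, -0.312]), 'torque': array([-0.058, -0.016, -0.036]), 'grasp_force': np.float64(0.0), 'width': np.float64(0.085)}
top 52.783808548707185 [0.368 0.031 1.24 ]
slab 0.92 [415. 220.  67.  31.] 1388 [ 0.562 -0.4    0.014]
slab 0.69 [348. 218.  21.  21.] 380 [ 0.569 -0.193  0.032]
dock 0.65 [345. 221.  44. 113.] 2334 [ 0.603 -0.195  0.049]
tray 0.75 [216. 214.  78.  87.] 4635 [0.571 0.191 0.004]
jar 0.91 [272. 146.  16.  24.] 314 [0.758 0.029 0.074]
jar 0.19 [345. 220.  46. 114.] 2384 [ 0.6   -0.195  0.036]
cup 0.5 [279. 170.  16.  13.] 186 [ 0.708 -0.002  0.024]
pot 0.56 [132. 214.  31.  27.] 712 [0.549 0.419 0.054]
scene 56.99798869032139 [1.144 0.136 0.831]
slab 0.73 [140. 193.  70.  35.] 1302 [ 0.567 -0.393  0.01 ]
slab 0.71 [278. 170.  63.  15.] 1169 [ 0.403 -0.041  0.01 ]
slab 0.62 [209. 199.  22.  14.] 231 [ 0.56  -0.193  0.029]
dock 0.76 [205. 205.  46.  97.] 2391 [ 0.635 -0.179  0.05 ]
tray 0.83 [351. 235.  94.  97.] 5389 [0.58  0.195 0.001]
tray 0.25 [205. 203.  46.  94.] 2410 [ 0.637 -0.178  0.05 ]
jar 0.75 [275. 283.  27.  32.] 646 [0.78  0.034 0.07 ]
cup 0.76 [269. 257.  16.  25.] 324 [ 0.693 -0.001  0.027]
cup 0.63 [209. 203.  42.  99.] 2529 [ 0.634 -0.179  0.05 ]
pot 0.89 [452. 233.  34.  40.] 1025 [0.565 0.421 0.05 ]
```

View pics/top0.png

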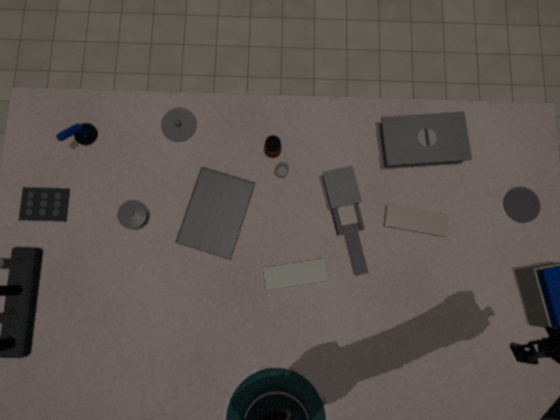

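View pics/scene0.png

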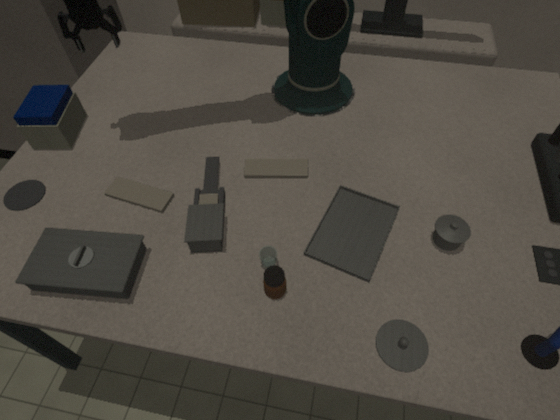

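Top view: there are three slab-like plates. One is at (415,220), loose. One is at (296,273), loose and large. The third is the short white patch at (348,215) in the dock, partly under the shelf at (341,187). Only that one is in the dock, so it fits the description. I'll confirm it in a crop and fit the dock and tray.

```bash
python3 - <<'E'
from h import *
p=np.load("topp.npy");d=np.load("topd.npy");X=cloud("top",d);Z=X[...,2]
cv2.imwrite("pics/crop.png",cv2.resize(np.clip(p[150:290,300:460].astype(int)*2,0,255).astype(np.uint8),None,fx=5,fy=4.2,interpolation=cv2.INTER_CUBIC)[:, :800])
reg=np.zeros(Z.shape,bool);reg[160:280,315:375]=1
def fit(m,n):
    q=X[m];rc=cv2.minAreaRect((q[:,:2]*1000).astype(np.float32));print(n,m.sum(),np.round(rc,1).tolist() if 0 else rc, "medz",np.median(q[:,2]).round(4));return q
sh=fit(reg&(Z>.046)&(Z<.062)&(d>0),"shelf")
to=fit(reg&(Z>.012)&(Z<.03)&(np.arange(420)[:,None]>236),"tongue")
for nme,rr in(("plateA",(slice(195,245),slice(375,455))),("plateB",(slice(250,300),slice(255,335)))):
    g=np.zeros(Z.shape,bool);g[rr]=1;fit(g&(Z>.006)&(p.mean(-1)>0),nme)
c=to[:,:2].mean(0);w=np.linalg.svd(to[:,:2]-c,full_matrices=0)[2][0];w*=np.sign(w[0]);print("tongue axis",c,w,np.degrees(np.arctan2(w[1],w[0])))
print("shelf mean",sh.mean(0))
# profile along dock axis
for row in range(196,240,2):
    a=[(u,int(p[row,u].mean()),round(float(Z[row,u])*1000)) for u in range(326,370,4)];print(row,a)
t=finder.trace("tray","top")[0]["pixels"];fit(t&(d>0),"tray")
E
```

```text
shelf 1180 ((648.8077392578125, -173.9622802734375), (111.01644134521484, 90.9065170288086), 14.445207595825195) medz 0.0548
tongue 707 ((445.8194274902344, -170.50802612304688), (111.2325668334961, 151.50794982910156), 9.576075553894043) medz 0.0216
plateA 1461 ((521.0389404296875, -220.57064819335938), (171.35055541992188, 562.86572265625), 14.343717575073242) medz 0.0136
plateB 1512 ((396.89569091796875, -47.653350830078125), (140.00010681152344, 224.48135375976562), 0.4082390069961548) medz 0.0136
tongue axis [ 0.44271511 -0.19526854] [ 0.43425877 -0.90078817] -64.2618626268695
shelf mean [ 0.64788393 -0.17397957  0.05466646]
196 [(326, 61, 2), (330, 75, 53), (334, 74, 52), (338, 71, 58), (342, 76, 57), (346, 74, 56), (350, 74, 57), (354, 73, 55), (358, 74, 55), (362, 97, 3), (366, 99, 1)]
198 [(326, 65, -4), (330, 72, 51), (334, 74, 51), (338, 73, 55), (342, 75, 55), (346, 73, 57), (350, 74, 60), (354, 75, 55), (358, 70, 58), (362, 96, 2), (366, 95, 1240)]
200 [(326, 69, 3), (330, 70, 55), (334, 75, 54), (338, 71, 56), (342, 76, 53), (346, 73, 57), (350, 74, 52), (354, 72, 55), 
[... 2689 characters left out ...]
(350, 60, 24), (354, 59, 21), (358, 86, 1), (362, 97, 1), (366, 101, 0)]
234 [(326, 104, 0), (330, 102, 3), (334, 100, 0), (338, 45, 24), (342, 71, 3), (346, 59, 21), (350, 57, 22), (354, 57, 24), (358, 77, 22), (362, 99, 1), (366, 100, 0)]
236 [(326, 100, 1), (330, 101, -1), (334, 99, -4), (338, 91, 0), (342, 95, -1), (346, 54, 20), (350, 58, 21), (354, 58, 24), (358, 64, 19), (362, 100, 1), (366, 97, -4)]
238 [(326, 99, 3), (330, 101, -2), (334, 101, 7), (338, 98, -2), (342, 100, 1), (346, 52, 20), (350, 58, 18), (354, 57, 25), (358, 62, 25), (362, 99, 3), (366, 98, 0)]
tray 4635 ((574.0843505859375, 189.8955841064453), (171.84593200683594, 245.3107452392578), 74.4063949584961) medz 0.0038
```

View pics/crop.png

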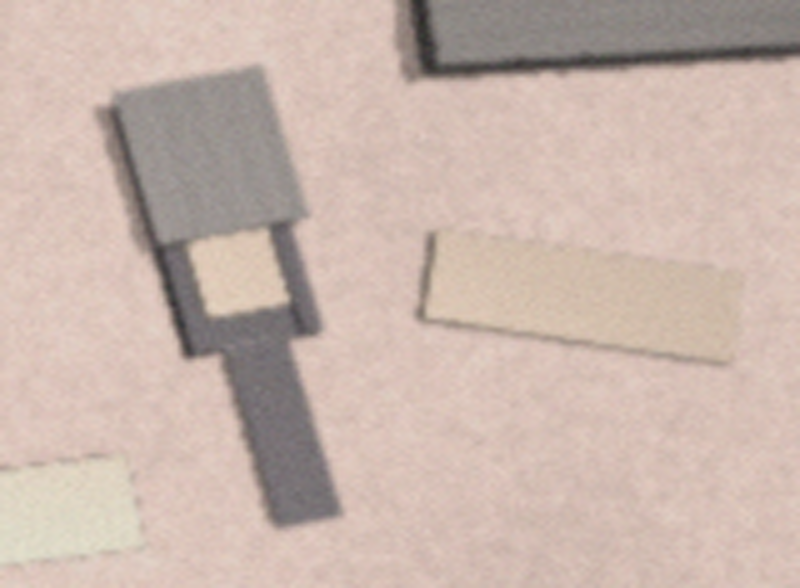

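The crop confirms it: the pale patch in the channel, crop (240,272), sits between the cheeks under the shelf edge. It is the target. The loose plates to the right and lower left are the look-alikes.

```bash
python3 - <<'E'
from h import *
from scipy.optimize import minimize
p=np.load("topp.npy");d=np.load("topd.npy");X=cloud("top",d)
m=optics.camera_model("top");f=210/np.tan(np.radians(m["vertical_fov"])/2)
def proj(P):
    c=P@np.array(m["R"]).T+m["t"];return np.c_[c[:,0]/c[:,2]*f+m["cx"],c[:,1]/c[:,2]*f+m["cy"]]
# model: intensity inside tongue/cheek polygons dark, just outside bright
g=cv2.GaussianBlur(p.mean(-1).astype(np.float32),(3,3),0)
def samp(pts,a,h):
    x0,y0,t=a;c,s=np.cos(t),np.sin(t);Q=np.c_[x0+c*pts[:,0]-s*pts[:,1],y0+s*pts[:,0]+c*pts[:,1],np.full(len(pts),h)]
    uv=proj(Q).astype(np.float32);return cv2.remap(g,uv[:,0].reshape(-1,1),uv[:,1].reshape(-1,1),cv2.INTER_LINEAR).ravel()
xs=np.linspace(-.165,-.055,30);o=.004
ys=np.linspace(-.015,.015,10)
def line(x,y):return np.c_[np.broadcast_to(x,np.broadcast(x,y).shape),np.broadcast_to(y,np.broadcast(x,y).shape)]
def cost(a):
    e=0
    for sg in(-1,1): e+=(samp(line(xs,sg*(.019-o)),a,.022)-samp(line(xs,sg*(.019+o)),a,.022)).mean()
    e+=(samp(line(-.170+o,ys),a,.022)-samp(line(-.170-o,ys),a,.022)).mean()
    xc=np.linspace(-.04,.02,15)
    e+=(samp(line(xc,-(.039-o)),a,.03)-samp(line(xc,-(.039+o)),a,.03)).mean()
    return e
best=None
for t in np.radians([12,14,16]):
  c,s=np.cos(t),np.sin(t)
  for dx in(75,80,85):
    a0=[.649-dx/1e3*c,-.174-dx/1e3*s,t]
    q=minimize(cost,a0,method="Nelder-Mead",options=dict(initial_simplex=[a0]+[list(np.array(a0)+v) for v in np.diag([.008,.008,.05])],xatol=1e-4,fatol=.01))
    if best is None or q.fun<best.fun:best=q
a=best.x;print(a,np.degrees(a[2]),best.fun)
c,s=np.cos(a[2]),np.sin(a[2])
ref=lambda q:((q[0]-a[0])*c+(q[1]-a[1])*s,-(q[0]-a[0])*s+(q[1]-a[1])*c)
print("shelf centre in dock",ref((.6485,-.174)))
xs2=np.linspace(-.06,.05,56);print([(round(x*1000),int(v)) for x,v in zip(xs2,samp(line(xs2,0.),a,.032))])
for b in (-.04,.0,.01):print(ref,np.round([a[0]+b*c,a[1]+b*s],4))
st=r.read_state();print(st["tcp_rot"])
from scipy.spatial.transform import Rotation as R
print(R.from_rotvec(st["tcp_rot"]).as_matrix().round(3))
E
```

```text
[ 0.56614651 -0.1945251   0.23114455] 13.243607151183545 -123.31249237060547
shelf centre in dock (np.float64(0.08486541605472793), np.float64(0.0011127285344046875))
[(-60, 57), (-58, 57), (-56, 56), (-54, 56), (-52, 57), (-50, 57), (-48, 58), (-46, 59), (-44, 59), (-42, 59), (-40, 58), (-38, 57), (-36, 57), (-34, 57), (-32, 57), (-30, 58), (-28, 60), (-26, 66), (-24, 75), (-22, 86), (-20, 94), (-18, 99), (-16, 101), (-14, 101), (-12, 101), (-10, 101), (-8, 100), (-6, 100), (-4, 100), (-2, 100), (0, 100), (2, 100), (4, 100), (6, 101), (8, 100), (10, 100), (12, 100), (14, 100), (16, 100), (18, 99), (20, 99), (22, 99), (24, 98), (26, 96), (28, 92), (30, 87), (32, 80), (34, 76), (36, 74), (38, 74), (40, 75), (42, 75), (44, 75), (46, 75), (48, 75), (50, 75)]
<function <lambda> at 0x7fd110006b60> [ 0.5272 -0.2037]
<function <lambda> at 0x7fd110006b60> [ 0.5661 -0.1945]
<function <lambda> at 0x7fd110006b60> [ 0.5759 -0.1922]
[-3.07022825e+00 -6.65382358e-01  1.07607231e-04]
[[ 0.91   0.414 -0.   ]
 [ 0.414 -0.91   0.   ]
 [-0.    -0.    -1.   ]]
```

{"fn": "play_rows", "kwargs": {"motion": [0,0,0.25,1,-0.5,0,0,0,0,0.25,1,-0.5,0,0,0,0,0.25,1,-0.5,0,0,0,0,0.25,1,-0.5,0,0,0,0,0.25,1,-0.5,0,0]}}

```text
time: 1.25
eef_pos: [0.4021, -0.3914, 0.2035]
tcp_rot: [-3.119, -0.368, -0.002]
contact_force: [0.3, -0.4, 0.2]
width: 0.0123
grasp_force: 0.0
```

{"fn": "play_rows", "kwargs": {"motion": [0,0,0,0.985,-0.767,0,0,0,0,0,0.985,-0.767,0,0,0,0,0,0.985,-0.767,0.2,0,0,0,0,0.985,-0.767,0.4,0,0,0,0,0.985,-0.767,0.6,0]}}

```text
time: 1.75
eef_pos: [0.5404, -0.2215, 0.1236]
tcp_rot: [3.119, 0.364, 0.006]
contact_force: [1.7, -0.8, -0.9]
width: 0.0002
grasp_force: 0.0
```

{"fn": "play_rows", "kwargs": {"motion": [0,0,0,0,0,0,0,0,0,0,0,0,0,0,0,0,0,0,0,0,0,0,0,0,0,0,0,0,0,0,0,0,0,0,0]}}

```text
time: 2.25
eef_pos: [0.5375, -0.2249, 0.1237]
tcp_rot: [3.12, 0.359, 0.002]
contact_force: [-0.3, -0.4, -0.5]
width: -0.0001
grasp_force: 0.0
```

```bash
python3 - <<'E'
from h import *
for c,(v0,v1,u0,u1) in(("top",(160,290,290,430)),("scene",(130,260,140,280))):
    p,d=optics.camera(c)
    cv2.imwrite(f"pics/{c}1.png",cv2.resize(np.clip(p[v0:v1,u0:u1].astype(int)*2,0,255).astype(np.uint8),None,fx=4,fy=4,interpolation=cv2.INTER_CUBIC))
print(r.read_state()["contact_force"])
E
```

```text
[ 0.68998525 -0.29406312 -0.06562852]
```

View pics/scene1.png

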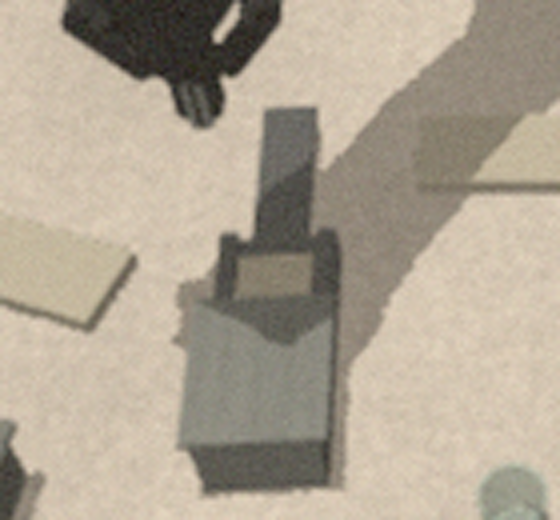

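The fingertips, at scene crop (200,105), are shut and still high, short of the slab patch at (275,272). The dock is undisturbed. Next I'll go above the slab and lower.

{"fn": "play_rows", "kwargs": {"motion": [0,0,0,0.133,-0.117,0.1,0,0,0,0,0.133,-0.117,0.25,0,0,0,0,0.133,-0.117,0.39,0,0,0,0,0.133,-0.117,0.39,0,0,0,0,0.133,-0.117,0.39,0]}}

```text
time: 2.85
eef_pos: [0.5582, -0.1952, 0.0454]
tcp_rot: [-3.121, -0.361, 0.0]
contact_force: [0.1, -0.5, 0.5]
width: 0.0
grasp_force: 0.0
```

```bash
python3 - <<'E'
from h import *
for c,(v0,v1,u0,u1) in(("top",(160,290,290,430)),("scene",(130,260,140,280))):
    p,d=optics.camera(c)
    cv2.imwrite(f"pics/{c}2.png",cv2.resize(np.clip(p[v0:v1,u0:u1].astype(int)*2,0,255).astype(np.uint8),None,fx=4,fy=4,interpolation=cv2.INTER_CUBIC))
s=r.read_state();print(s["eef_pos"],s["contact_force"])
E
```

```text
[ 0.55892862 -0.19546273  0.0464695 ] [-0.35701764  0.03699535  0.03478007]
```

View pics/scene2.png

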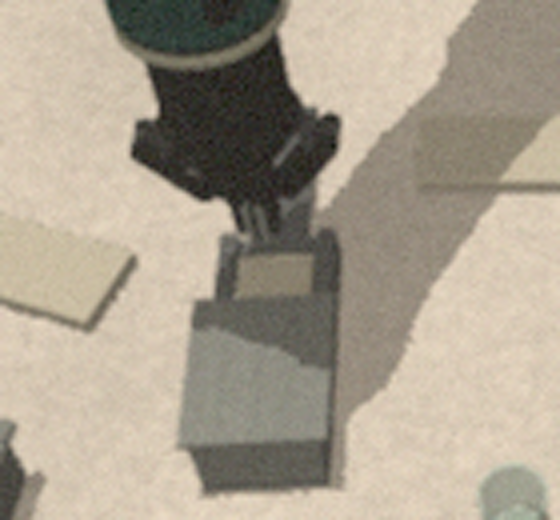

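```bash
python3 - <<'E'
from h import *
s=r.read_state();e=s["eef_pos"]
a=.566,-.1945,.231;c,sn=np.cos(a[2]),np.sin(a[2])
W=lambda x,y,z:np.array([a[0]+c*x-sn*y,a[1]+sn*x+c*y,z])
for n,(v0,u0) in(("scene",(130,140)),("top",(160,290))):
    m=optics.camera_model(n);f=210/np.tan(np.radians(m["vertical_fov"])/2)
    for l,P in(("tcp",e),("slabfront",W(-.024,0,.032)),("shelfedge",W(.03,0,.054)),("tongue end",W(-.17,0,.022)),("mouthL",W(-.045,.039,.03)),("mouthR",W(-.045,-.039,.03))):
        k=np.array(m["R"])@P+m["t"];u,v=k[0]/k[2]*f+m["cx"],k[1]/k[2]*f+m["cy"];print(n,l,round((u-u0)*4),round((v-v0)*4))
p,d=optics.camera("scene");X=cloud("scene",d)
q=X[175:200,195:215];h=q[...,2]
print(np.round(X[188:196,205]*1000).tolist())
p,d=optics.camera("top");X=cloud("top",d);sub=X[195:235,335:362].reshape(-1,3);
k=sub[(sub[:,2]>.04)];print(len(k))
E
```

```text
scene tcp 266 256
scene slabfront 271 250
scene shelfedge 258 294
scene tongue end 290 104
scene mouthL 332 226
scene mouthR 217 230
top tcp 235 230
top slabfront 237 256
top shelfedge 225 178
top tongue end 282 457
top mouthL 191 295
top mouthR 296 274
[[569.0, -189.0, 85.0], [571.0, -189.0, 82.0], [568.0, -192.0, 75.0], [528.0, -215.0, 18.0], [533.0, -213.0, 20.0], [536.0, -212.0, 20.0], [548.0, -206.0, 31.0], [551.0, -205.0, 31.0]]
787
```

View pics/top2.png

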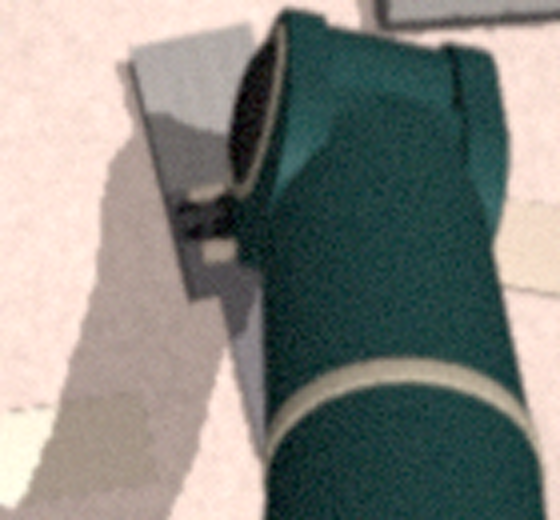

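The top view shows the gripper over the slab patch, which stays visible above and below it at crop (205,190) and (215,250). The scene view's finger end doesn't match the projected TCP, so I'll check its depth before pressing.

```bash
python3 - <<'E'
from h import *
p,d=optics.camera("scene");X=cloud("scene",d)*1000
print("z rows184-197 cols196-214");
for v in range(182,199):print(v,[int(z) if abs(z)<900 else 999 for z in X[v,196:216,2]], [int(b) for b in p[v,196:216].mean(-1)])
s=X[180:197,196:216].reshape(-1,3);k=s[(s[:,2]>40)&(s[:,2]<100)];print(len(k),k.mean(0),k[k[:,2].argsort()[:12]].round())
print(r.read_state()["eef_pos"],r.read_state()["width"])
E
```

```text
z rows184-197 cols196-214
182 [-3, -3, 103, 101, 109, 108, 107, 107, 107, 108, 102, 104, 104, 98, 87, 19, 20, 17, 18, 21] [100, 77, 36, 28, 42, 45, 31, 36, 47, 37, 25, 21, 21, 23, 44, 52, 41, 39, 37, 38]
183 [-1, -2, 101, 101, 100, 105, 102, 103, 104, 103, 100, 97, 100, 97, 87, 20, 21, 20, 19, 20] [98, 84, 46, 27, 36, 46, 30, 37, 46, 39, 28, 20, 21, 20, 40, 48, 40, 39, 38, 38]
184 [-4, -3, -4, 96, 100, 101, 101, 102, 102, 100, 98, 95, 96, 92, 85, 20, 20, 19, 17, 18] [101, 92, 62, 24, 35, 45, 37, 34, 43, 45, 33, 25, 20, 27, 37, 38, 40, 39, 41, 38]
185 [0, -4, -4, 93, 93, 94, 99, 97, 96, 96, 93, 91, 92, 90, 83, 17, 20, 17, 19, 21] [102, 100, 78, 24, 29, 43, 40, 29, 40, 48, 37, 22, 26, 26, 36, 36, 39, 40, 38, 39]
186 [-4, -2, -2, 90, 88, 95, 92, 92, 92, 94, 92, 86, 87, 88, 16, 20, 18, 17, 17, 22] [98, 99, 80, 34, 24, 41, 42, 33, 37, 47, 40, 25, 17, 25, 32, 40, 35, 41, 38, 38]
187 [-2, -2, -1, 85, 84, 84, 87, 87, 90, 87, 89, 86, 85, 84, 21, 18, 19, 21, 20, 18] [94, 94, 81, 50, 30, 38, 43, 32, 32, 45, 44, 28, 22, 27, 31, 36, 37, 35, 40, 37]
188 [0, -3, -3, -2, 84, 78, 86, 85, 86, 86, 87, 
[... 1437 characters left out ...]
63, 61]
197 [28, 24, 27, 23, 29, 29, 26, 28, 29, 29, 28, 30, 32, 30, 30, 28, 31, 29, 29, 27] [40, 37, 39, 53, 62, 61, 64, 64, 62, 62, 61, 60, 61, 62, 64, 61, 62, 62, 59, 64]
198 [29, 25, 26, 22, 28, 30, 29, 27, 28, 29, 31, 28, 29, 29, 28, 29, 29, 28, 30, 27] [39, 38, 37, 49, 61, 59, 62, 63, 60, 61, 65, 62, 64, 60, 61, 62, 61, 63, 63, 60]
67 [ 567.05564846 -189.48298509   88.48122354] [[ 570. -190.   77.]
 [ 571. -195.   78.]
 [ 570. -185.   78.]
 [ 570. -187.   79.]
 [ 572. -192.   79.]
 [ 567. -202.   79.]
 [ 563. -182.   79.]
 [ 568. -188.   79.]
 [ 565. -184.   81.]
 [ 570. -193.   81.]
 [ 571. -195.   81.]
 [ 570. -190.   82.]]
[ 0.55868099 -0.19533256  0.04607658] -7.682492055593383e-05
```

{"fn": "play_rows", "kwargs": {"motion": [0,0,0,0,0,0.02,0,0,0,0,0,0,0.04,0,0,0,0,0,0,0.05,0,0,0,0,0,0,0.05,0,0,0,0,0,0,0.05,0]}}

```text
time: 3.6
eef_pos: [0.558, -0.195, 0.0347]
tcp_rot: [-3.121, -0.361, 0.0]
contact_force: [0.3, -0.0, -0.8]
width: -0.0002
grasp_force: 0.0
```

```bash
python3 - <<'E'
from h import *
p,d=optics.camera("scene");X=cloud("scene",d)*1000
s=X[180:202,200:214].reshape(-1,3);k=s[(s[:,2]>42)&(s[:,2]<100)];print(len(k),k[k[:,2].argsort()[:8]].round().tolist())
s=r.read_state();print(s["eef_pos"],s["contact_force"])
E
```

```text
99 [[569.0, -196.0, 63.0], [569.0, -193.0, 64.0], [568.0, -185.0, 64.0], [569.0, -188.0, 65.0], [570.0, -190.0, 65.0], [566.0, -202.0, 66.0], [567.0, -185.0, 67.0], [563.0, -184.0, 67.0]]
[ 0.55805673 -0.19498994  0.03476975] [ 0.47896602 -0.37769388 -0.07499087]
```

{"fn": "play_rows", "kwargs": {"motion": [0,0,0,0,0,0.007,0,0,0,0,0,0,0.007,0,0,0,0,0,0,0.007,0,0,0,0,0,0,0.007,0,0,0,0,0,0,0.007,0]}}

```text
time: 4.15
eef_pos: [0.558, -0.195, 0.0334]
tcp_rot: [-3.121, -0.361, 0.0]
contact_force: [-0.1, 0.1, -0.1]
width: -0.0001
grasp_force: 0.0
```

{"fn": "play_rows", "kwargs": {"motion": [0,0,0,0,0,0.002,0,0,0,0,0,0,0.004,0,0,0,0,0,0,0.004,0,0,0,0,0,0,0.004,0,0,0,0,0,0,0.004,0]}}

```text
time: 4.65
eef_pos: [0.5581, -0.195, 0.0326]
tcp_rot: [-3.121, -0.361, 0.0]
contact_force: [-0.3, -0.1, -0.2]
width: 0.0001
grasp_force: 0.0
```

{"fn": "play_rows", "kwargs": {"motion": [0,0,0,0,0,0.002,0,0,0,0,0,0,0.004,0,0,0,0,0,0,0.004,0,0,0,0,0,0,0.004,0,0,0,0,0,0,0.004,0]}}

```text
time: 5.15
eef_pos: [0.5581, -0.195, 0.0318]
tcp_rot: [-3.121, -0.361, 0.0]
contact_force: [0.2, -0.2, -1.2]
width: -0.0002
grasp_force: 0.0
```

{"fn": "play_rows", "kwargs": {"motion": [0,0,0,0,0,0.002,0,0,0,0,0,0,0.003,0,0,0,0,0,0,0.003,0,0,0,0,0,0,0.003,0,0,0,0,0,0,0.003,0]}}

```text
time: 5.65
eef_pos: [0.5581, -0.195, 0.0312]
tcp_rot: [-3.121, -0.361, 0.0]
contact_force: [-0.7, -0.6, 1.2]
width: -0.0001
grasp_force: 0.0
```

{"fn": "play_rows", "kwargs": {"motion": [0,0,0,0,0,0.002,0,0,0,0,0,0,0.003,0,0,0,0,0,0,0.003,0,0,0,0,0,0,0.003,0,0,0,0,0,0,0.003,0]}}

```text
time: 6.15
eef_pos: [0.5581, -0.195, 0.0306]
tcp_rot: [-3.121, -0.361, 0.0]
contact_force: [-0.9, 0.4, 0.5]
width: 0.0001
grasp_force: 0.0
```

```bash
python3 - <<'E'
from h import *
p,d=optics.camera("scene");X=cloud("scene",d)*1000
s=X[180:202,200:214].reshape(-1,3);k=s[(s[:,2]>42)&(s[:,2]<100)];print(len(k),k[k[:,2].argsort()[:8]].round().tolist())
s=r.read_state();print(s["eef_pos"],s["contact_force"])
E
```

```text
112 [[566.0, -185.0, 58.0], [563.0, -185.0, 59.0], [569.0, -191.0, 60.0], [569.0, -186.0, 61.0], [571.0, -196.0, 61.0], [570.0, -193.0, 61.0], [563.0, -185.0, 62.0], [563.0, -182.0, 62.0]]
[ 0.55805744 -0.19495911  0.03056549] [-0.60571182  0.54614921  0.03374159]
```

{"fn": "play_rows", "kwargs": {"motion": [0,0,0,0,0,0.002,0,0,0,0,0,0,0.004,0,0,0,0,0,0,0.006,0,0,0,0,0,0,0.006,0,0,0,0,0,0,0.006,0]}}

```text
time: 6.7
eef_pos: [0.558, -0.195, 0.0294]
tcp_rot: [-3.121, -0.361, 0.0]
contact_force: [-1.0, -0.1, -0.4]
width: -0.0002
grasp_force: 0.0
```

```bash
python3 - <<'E'
from h import *
p,d=optics.camera("scene");X=cloud("scene",d)*1000
for v in range(186,203):print(v,[int(z) for z in X[v,198:216,2]],[int(b) for b in p[v,198:216].mean(-1)])
cv2.imwrite("pics/scene3.png",cv2.resize(np.clip(p[160:225,170:250].astype(int)*2.5,0,255).astype(np.uint8),None,fx=8,fy=8,interpolation=cv2.INTER_CUBIC))
s=r.read_state();print(s["eef_pos"],s["contact_force"])
E
```

```text
186 [-5, 90, 95, 94, 90, 93, 93, 93, 93, 90, 88, 87, 85, 75, 18, 17, 18, 16] [82, 53, 26, 29, 42, 36, 31, 42, 39, 25, 23, 24, 24, 30, 36, 36, 37, 38]
187 [0, -3, 84, 84, 88, 90, 89, 89, 88, 86, 85, 830, 85, 71, 18, 18, 20, 19] [86, 60, 19, 31, 46, 39, 26, 41, 44, 31, 21, 25, 24, 29, 36, 34, 39, 40]
188 [-2, -1, 78, 78, 84, 85, 87, 84, 85, 88, 78, 80, 79, 70, 20, 18, 18, 18] [69, 56, 29, 26, 37, 42, 34, 37, 48, 39, 26, 24, 21, 28, 41, 37, 36, 38]
189 [27, 27, 76, 75, 77, 81, 79, 82, 81, 81, 76, 77, 75, 69, 19, 20, 21, 17] [54, 46, 32, 27, 38, 45, 33, 34, 46, 40, 26, 18, 24, 33, 37, 39, 35, 36]
190 [27, 28, 21, 71, 70, 76, 77, 76, 78, 78, 73, 72, 70, 69, 16, 20, 20, 18] [50, 44, 24, 24, 36, 45, 39, 33, 43, 44, 29, 22, 24, 31, 36, 37, 40, 40]
191 [28, 25, 18, 67, 67, 73, 73, 70, 74, 72, 71, 67, 69, 67, 18, 19, 17, 15] [47, 38, 30, 24, 30, 43, 42, 33, 40, 46, 38, 23, 26, 31, 40, 37, 39, 38]
192 [29, 27, 19, 19, 66, 71, 71, 70, 66, 69, 69, 62, 65, 19, 19, 19, 19, 17] [40, 33, 42, 39, 32, 42, 44, 33, 35, 49, 40, 30, 33, 33, 40, 39, 38, 37]
193 [26, 28, 16, 18, 19, 18, 61, 63, 65, 65, 65, 5
[... 826 characters left out ...]
61, 62, 62, 64, 62, 65]
199 [29, 21, 32, 28, 28, 30, 30, 30, 29, 28, 29, 29, 26, 30, 31, 30, 33, 30] [40, 51, 63, 64, 61, 62, 61, 64, 63, 62, 58, 66, 63, 64, 62, 61, 61, 63]
200 [26, 28, 30, 28, 30, 29, 29, 28, 28, 29, 30, 27, 29, 30, 31, 32, 28, 29] [42, 54, 61, 63, 61, 63, 62, 63, 62, 63, 62, 65, 60, 62, 64, 64, 64, 63]
201 [30, 29, 28, 30, 28, 28, 27, 33, 29, 30, 27, 30, 28, 30, 30, 28, 830, 27] [45, 55, 63, 63, 64, 63, 65, 61, 62, 64, 59, 61, 63, 62, 63, 60, 64, 63]
202 [25, 28, 31, 30, 30, 31, 29, 32, 29, 29, 27, 30, 28, 31, 30, 31, 25, 29] [43, 57, 63, 62, 61, 61, 63, 63, 64, 60, 63, 61, 62, 61, 63, 63, 64, 60]
[ 0.55806761 -0.19493695  0.02937882] [ 0.70287239  0.03380526 -0.19040547]
```

View pics/scene3.png

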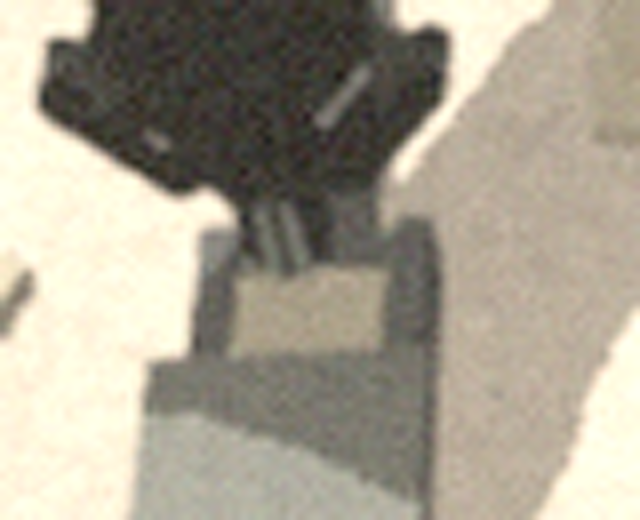

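The picture shows the tips at crop (290,268). They sit at the front part of the slab patch in image terms, and depth puts them about 28 mm above the slab, with no contact force. I'll keep descending, checking depth and force as I go.

{"fn": "play_rows", "kwargs": {"motion": [0,0,0,0,0,0.01,0,0,0,0,0,0,0.02,0,0,0,0,0,0,0.03,0,0,0,0,0,0,0.04,0,0,0,0,0,0,0.04,0]}}

```text
time: 7.25
eef_pos: [0.5579, -0.1949, 0.021]
tcp_rot: [-3.12, -0.361, 0.001]
contact_force: [-1.8, -0.2, -0.3]
width: 0.0002
grasp_force: 0.0
```

```bash
cat >> h.py <<'E'
def tip():
    p,d=optics.camera("scene");X=cloud("scene",d)*1000
    for v in range(190,204):print(v,[int(z) for z in X[v,199:213,2]])
    s=r.read_state();print(s["eef_pos"],s["contact_force"],s["effort"])
E
python3 -c "
from h import *
tip()"
```

```text
190 [29, 20, 73, 72, 78, 76, 76, 77, 75, 72, 71, 71, 67, 56]
191 [26, 19, 69, 66, 74, 74, 830, 72, 72, 71, 68, 68, 71, 59]
192 [27, 17, 64, 63, 63, 67, 64, 71, 68, 69, 63, 63, 62, 17]
193 [26, 16, 17, 57, 57, 64, 63, 64, 64, 64, 58, 59, 60, 17]
194 [25, 17, 19, 55, 56, 57, 59, 62, 59, 62, 58, 55, 54, 29]
195 [23, 28, 27, 29, 29, 54, 56, 54, 56, 56, 55, 29, 29, 28]
196 [25, 28, 31, 31, 29, 31, 53, 50, 52, 50, 52, 830, 31, 27]
197 [21, 30, 30, 30, 29, 32, 31, 29, 30, 31, 30, 29, 28, 29]
198 [20, 29, 30, 32, 31, 26, 27, 30, 29, 28, 28, 30, 32, 28]
199 [20, 28, 26, 27, 27, 27, 30, 28, 30, 27, 27, 26, 31, 29]
200 [24, 29, 31, 27, 29, 28, 29, 26, 25, 27, 29, 30, 29, 28]
201 [29, 28, 29, 29, 30, 29, 27, 29, 27, 30, 28, 29, 31, 29]
202 [29, 30, 26, 33, 29, 27, 28, 27, 29, 29, 27, 31, 28, 30]
203 [30, 30, 32, 30, 30, 31, 29, 30, 27, 32, 30, 29, 27, 30]
[ 0.55797221 -0.19492904  0.02118203] [ 0.74532065 -0.02545878  0.22735873] [-8.78685300e-03 -9.06536722e+01 -2.66871952e+00 -3.22645926e+01
  2.49508180e-02 -5.35282097e-02 -9.03602340e-03]
```

{"fn": "play_rows", "kwargs": {"motion": [0,0,0,0,0,0.015,0,0,0,0,0,0,0.03,0,0,0,0,0,0,0.045,0,0,0,0,0,0,0.06,0,0,0,0,0,0,0.06,0]}}

```text
time: 7.8
eef_pos: [0.5578, -0.1949, 0.0089]
tcp_rot: [-3.12, -0.361, 0.001]
contact_force: [-0.2, -0.1, -0.2]
width: 0.0003
grasp_force: 0.0
```

```bash
python3 -c "
from h import *
tip()"
```

```text
190 [24, 77, 78, 76, 77, 78, 71, 79, 79, 79, 78, 76, 72, 58]
191 [27, 18, 73, 76, 73, 69, 69, 71, 71, 71, 65, 66, 67, 56]
192 [29, 18, 65, 66, 65, 70, 68, 67, 67, 70, 63, 61, 63, 57]
193 [28, 16, 19, 60, 58, 67, 63, 63, 64, 64, 60, 59, 59, 55]
194 [26, 17, 18, 55, 54, 61, 59, 58, 59, 59, 57, 56, 53, 56]
195 [21, 30, 28, 51, 52, 62, 54, 57, 56, 57, 56, 50, 49, 51]
196 [22, 28, 29, 47, 49, 46, 53, 50, 51, 53, 52, 47, 51, 47]
197 [24, 31, 28, 28, 43, 42, 48, 46, 48, 46, 46, 43, 42, 42]
198 [22, 28, 30, 29, 29, 31, 45, 44, 43, 44, 44, 44, 28, 29]
199 [21, 29, 28, 29, 29, 28, 31, 40, 38, 40, 37, 40, 30, 29]
200 [30, 31, 32, 28, 28, 30, 28, 32, 27, 32, 30, 29, 29, 31]
201 [30, 29, 30, 28, 31, 30, 28, 29, 31, 30, 28, 30, 30, 27]
202 [28, 30, 29, 28, 29, 30, 30, 30, 28, 30, 30, 29, 32, 28]
203 [29, 27, 28, 27, 28, 31, 27, 29, 29, 30, 26, 28, 27, 30]
[ 0.55790206 -0.19489974  0.00910001] [-0.25719343 -0.12483722  0.07827187] [-1.78531202e-02 -9.12983465e+01 -2.64829293e+00 -3.13982284e+01
  2.98899540e-02 -8.03978951e-02 -1.35312171e-02]
```

{"fn": "play_rows", "kwargs": {"motion": [0,0,0,0,0,0.01,0,0,0,0,0,0,0.02,0,0,0,0,0,0,0.02,0,0,0,0,0,0,0.02,0,0,0,0,0,0,0.02,0]}}

```text
time: 8.35
eef_pos: [0.5581, -0.195, 0.0054]
tcp_rot: [-3.121, -0.361, -0.0]
contact_force: [-0.5, -0.2, 0.6]
width: -0.0006
grasp_force: 0.0
```

{"fn": "play_rows", "kwargs": {"motion": [0,0,0,0,0,0.003,0,0,0,0,0,0,0.005,0,0,0,0,0,0,0.005,0,0,0,0,0,0,0.005,0,0,0,0,0,0,0.005,0]}}

```text
time: 8.85
eef_pos: [0.5581, -0.195, 0.0044]
tcp_rot: [-3.121, -0.361, 0.0]
contact_force: [1.3, -0.2, -0.6]
width: -0.0001
grasp_force: 0.0
```

```bash
python3 -c "
from h import *
tip()"|sed -n '9,15p'
```

```text
198 [23, 29, 28, 27, 40, 39, 43, 44, 45, 45, 43, 42, 40, 38]
199 [21, 29, 29, 29, 31, 27, 38, 41, 39, 39, 40, 38, 29, 29]
200 [28, 29, 29, 26, 30, 28, 28, 36, 34, 35, 36, 34, 28, 29]
201 [27, 29, 27, 30, 28, 29, 28, 30, 27, 27, 30, 30, 28, 30]
202 [30, 28, 28, 30, 30, 29, 27, 30, 830, 28, 28, 29, 30, 29]
203 [27, 31, 30, 29, 27, 27, 28, 28, 28, 27, 29, 29, 31, 31]
[ 0.55804667 -0.1949675   0.0043829 ] [ 0.99745935  0.4083379  -0.04795184] [ 6.07538077e-04 -9.21867514e+01 -2.68081695e+00 -3.12978494e+01
```

{"fn": "play_rows", "kwargs": {"motion": [0,0,0,0,0,0.004,0,0,0,0,0,0,0.008,0,0,0,0,0,0,0.008,0,0,0,0,0,0,0.008,0,0,0,0,0,0,0.008,0]}}

```text
time: 9.4
eef_pos: [0.5586, -0.1952, 0.0036]
tcp_rot: [3.12, 0.361, 0.002]
contact_force: [-2.5, 0.3, 12.2]
width: -0.0
grasp_force: 6.2
```

{"fn": "play_rows", "kwargs": {"motion": [0,0,0,0,0,0.002,0,0,0,0,0,0,0.003,0,0,0,0,0,0,0.003,0,0,0,0,0,0,0.003,0,0,0,0,0,0,0.003,0]}}

```text
time: 9.9
eef_pos: [0.5589, -0.1953, 0.0033]
tcp_rot: [3.12, 0.361, 0.002]
contact_force: [-3.1, 0.8, 16.9]
width: -0.0001
grasp_force: 8.5
```

{"fn": "play_rows", "kwargs": {"motion": [0,0,0,-0.01,0,0,0,0,0,0,-0.025,0,0.0005,0,0,0,0,-0.04,0,0.001,0,0,0,0,-0.055,0,0.001,0,0,0,0,-0.065,0,0.001,0]}}

```text
time: 10.4
eef_pos: [0.5471, -0.1982, 0.0033]
tcp_rot: [3.12, 0.361, 0.006]
contact_force: [3.6, 1.0, 14.2]
width: -0.0002
grasp_force: 6.9
```

{"fn": "play_rows", "kwargs": {"motion": [0,0,0,-0.02,0,0.001,0,0,0,0,-0.04,0,0.002,0,0,0,0,-0.06,0,0.003,0,0,0,0,-0.08,0,0.003,0,0,0,0,-0.1,0,0.003,0]}}

```text
time: 10.9
eef_pos: [0.528, -0.2029, 0.0029]
tcp_rot: [3.119, 0.362, 0.007]
contact_force: [3.7, 0.7, 16.1]
width: 0.0003
grasp_force: 8.2
```

```bash
cat >> h.py <<'E'
A=(.566,-.1945,.231)
def front():
    p,d=optics.camera("scene");X=cloud("scene",d);g=p.mean(-1)
    x=X[...,0]-A[0];y=X[...,1]-A[1];c,s=np.cos(A[2]),np.sin(A[2])
    dx=(x*c+y*s)*1000;dy=(-x*s+y*c)*1000
    k=(abs(dy)<24)&(X[...,2]>.02)&(X[...,2]<.04)&(dx>-200)&(dx<35)
    sx=np.percentile(p.max(-1)[k],[10,50,90]);print("bright",sx)
    for b in range(-150,35,6):
        q=k&(dx>=b)&(dx<b+6);print(b,int(q.sum()),round(float(np.median(X[q][:,2])*1000),1) if q.any() else '',int(np.median(g[q])) if q.any() else '',end=' | ')
    s=r.read_state();e=s["eef_pos"];print("\ntcp dock",round(((e[0]-A[0])*c+(e[1]-A[1])*np.sin(A[2]))*1000,1),round((-(e[0]-A[0])*np.sin(A[2])+(e[1]-A[1])*c)*1000,1),s["contact_force"])
E
python3 -c "
from h import *
front()"
```

```text
bright [58.8 68.  70. ]
-150 0   | -144 0   | -138 0   | -132 2 20.7 37 | -126 0   | -120 1 20.8 43 | -114 0   | -108 0   | -102 0   | -96 0   | -90 0   | -84 0   | -78 0   | -72 0   | -66 0   | -60 0   | -54 11 28.6 58 | -48 11 28.3 62 | -42 12 28.5 62 | -36 26 29.7 60 | -30 44 29.4 61 | -24 28 28.1 62 | -18 29 28.5 63 | -12 32 28.6 62 | -6 27 28.6 62 | 0 31 29.0 62 | 6 34 28.9 61 | 12 1 30.2 61 | 18 0   | 24 0   | 30 0   | 
tcp dock -39.6 0.5 [ 1.3708742   0.3826198  17.91211459]
```

{"fn": "play_rows", "kwargs": {"motion": [0,0,0,-0.025,0,0.001,0,0,0,0,-0.05,0,0.001,0,0,0,0,-0.075,0,0.002,0,0,0,0,-0.1,0,0.002,0,0,0,0,-0.12,0,0.002,0]}}

```text
time: 11.45
eef_pos: [0.5046, -0.2085, 0.0025]
tcp_rot: [3.119, 0.361, 0.006]
contact_force: [2.8, 0.8, 17.7]
width: -0.0001
grasp_force: 8.5
```

{"fn": "play_rows", "kwargs": {"motion": [0,0,0,-0.025,0,0.001,0,0,0,0,-0.05,0,0.001,0,0,0,0,-0.075,0,0.002,0,0,0,0,-0.1,0,0.002,0,0,0,0,-0.11,0,0.002,0]}}

```text
time: 11.95
eef_pos: [0.4828, -0.2137, 0.0021]
tcp_rot: [3.119, 0.361, 0.006]
contact_force: [2.0, 1.0, 19.5]
width: 0.0001
grasp_force: 9.7
```

```bash
python3 -c "
from h import *
front()"
```

```text
bright [64. 68. 98.]
-150 0   | -144 0   | -138 0   | -132 0   | -126 1 20.7 31 | -120 0   | -114 1 20.0 40 | -108 0   | -102 5 27.6 62 | -96 11 27.2 59 | -90 11 27.8 62 | -84 19 27.8 61 | -78 41 28.1 60 | -72 25 27.8 61 | -66 26 27.2 61 | -60 28 27.9 61 | -54 26 27.8 61 | -48 30 28.3 61 | -42 28 27.8 61 | -36 28 28.0 62 | -30 27 28.5 61 | -24 32 28.5 63 | -18 31 28.1 84 | -12 30 27.6 88 | -6 26 28.0 89 | 0 34 28.6 89 | 6 28 28.2 84 | 12 1 30.7 78 | 18 0   | 24 0   | 30 0   | 
tcp dock -85.5 0.3 [ 0.18012474  0.04296144 18.85426976]
```

{"fn": "play_rows", "kwargs": {"motion": [0,0,0,-0.025,0,0,0,0,0,0,-0.05,0,0,0,0,0,0,-0.075,0,0,0,0,0,0,-0.1,0,0,0,0,0,0,-0.1,0,0,0]}}

```text
time: 12.5
eef_pos: [0.4626, -0.2184, 0.0018]
tcp_rot: [3.119, 0.36, 0.004]
contact_force: [-2.5, -0.5, 17.9]
width: -0.0003
grasp_force: 9.3
```

{"fn": "play_rows", "kwargs": {"motion": [0,0,0,-0.02,0,0,0,0,0,0,-0.04,0,0.001,0,0,0,0,-0.06,0,0.001,0,0,0,0,-0.08,0,0.001,0,0,0,0,-0.085,0,0.001,0]}}

```text
time: 13.0
eef_pos: [0.4466, -0.2222, 0.0016]
tcp_rot: [3.119, 0.361, 0.005]
contact_force: [1.5, 0.6, 17.7]
width: -0.0003
grasp_force: 8.6
```

```bash
python3 -c "
from h import *
front()"
```

```text
bright [63. 69. 98.]
-150 0   | -144 1 24.5 57 | -138 8 26.6 59 | -132 9 27.0 59 | -126 12 27.3 61 | -120 25 27.5 59 | -114 35 28.7 58 | -108 26 26.8 61 | -102 24 26.9 61 | -96 25 27.1 60 | -90 25 27.6 61 | -84 29 27.6 61 | -78 26 27.7 60 | -72 27 28.1 61 | -66 27 27.0 62 | -60 26 28.0 63 | -54 27 27.9 73 | -48 31 27.5 87 | -42 26 27.5 88 | -36 29 27.8 89 | -30 31 28.5 89 | -24 27 27.9 89 | -18 26 27.5 89 | -12 31 28.1 88 | -6 33 28.1 88 | 0 37 25.0 58 | 6 1 21.3 61 | 12 0   | 18 0   | 24 0   | 30 0   | 
tcp dock -122.6 0.4 [ 0.96668687 -0.47757212 17.82710209]
```

{"fn": "play_rows", "kwargs": {"motion": [0,0,0,0,0,-0.01,0,0,0,0,0,0,-0.03,0,0,0,0,0,0,-0.1,0,0,0,0,0,0,-0.25,0.5,0,0,0,0,0,-0.3,1]}}

```text
time: 13.55
eef_pos: [0.446, -0.2219, 0.0632]
tcp_rot: [3.119, 0.361, 0.003]
contact_force: [-0.2, -0.3, -0.9]
width: 0.0283
grasp_force: 0.0
```

{"fn": "play_rows", "kwargs": {"motion": [0,0,0,0.1,0,0,1,0,0,0,0.2,0,0,1,0,0,0,0.27,0,0,1,0,0,0,0.27,0,0,1,0,0,0,0.27,0,0,1]}}

```text
time: 14.05
eef_pos: [0.4971, -0.2092, 0.0602]
tcp_rot: [-3.12, -0.361, 0.001]
contact_force: [-0.3, -0.7, -0.7]
width: 0.0858
grasp_force: 0.0
```

```bash
python3 - <<'E'
from h import *
front()
p,d=optics.camera("scene");s=r.read_state();print(s["eef_pos"],s["width"],s["tcp_rot"])
cv2.imwrite("pics/scene4.png",cv2.resize(np.clip(p[130:220,160:260].astype(int)*2.2,0,255).astype(np.uint8),None,fx=6,fy=6,interpolation=cv2.INTER_CUBIC))
E
```

```text
bright [64. 68. 92.]
-150 6 21.6 71 | -144 1 24.4 59 | -138 19 28.6 88 | -132 29 29.6 87 | -126 22 29.2 82 | -120 30 29.8 73 | -114 21 29.2 62 | -108 27 29.9 62 | -102 28 29.3 61 | -96 24 29.6 61 | -90 25 29.6 62 | -84 29 28.9 62 | -78 28 29.4 61 | -72 27 29.0 61 | -66 23 29.5 61 | -60 30 29.8 61 | -54 27 29.2 62 | -48 28 29.6 62 | -42 30 29.3 61 | -36 30 29.2 62 | -30 27 29.0 61 | -24 28 29.3 61 | -18 27 29.8 61 | -12 33 30.0 62 | -6 28 29.3 62 | 0 48 25.9 56 | 6 0   | 12 0   | 18 0   | 24 0   | 30 0   | 
tcp dock -70.7 1.4 [ 0.083614   -0.11625762  0.74484771]
[ 0.49680857 -0.20944894  0.06025859] 0.08533051746426087 [-3.12072244e+00 -3.60319538e-01  1.32317369e-03]
```

View pics/scene4.png

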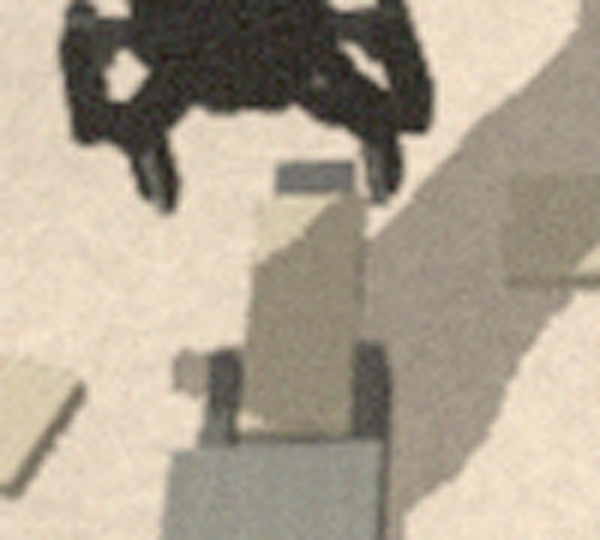

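The slab is out on the tongue: its front is at crop (310,195) and its rear end, around (300,430), is just inside the channel. The open fingers at (155,205) and (385,190) straddle it. Now lowering to grasp.

{"fn": "play_rows", "kwargs": {"motion": [0,0,0,0,0.005,0.08,1,0,0,0,0,0.005,0.16,1,0,0,0,0,0.005,0.2,1,0,0,0,0,0.005,0.22,1,0,0,0,0,0.005,0.22,1]}}

```text
time: 14.65
eef_pos: [0.4976, -0.2101, 0.0162]
tcp_rot: [-3.12, -0.361, 0.001]
contact_force: [-0.0, 0.9, 0.4]
width: 0.0851
grasp_force: 0.0
```

{"fn": "play_rows", "kwargs": {"motion": [0,0,0,0,0,0.04,1,0,0,0,0,0,0.08,1,0,0,0,0,0,0.11,1,0,0,0,0,0,0.135,1,0,0,0,0,0,0.135,1]}}

```text
time: 15.15
eef_pos: [0.4975, -0.2099, -0.0114]
tcp_rot: [-3.12, -0.361, 0.002]
contact_force: [-0.1, 0.5, 1.4]
width: 0.0852
grasp_force: 0.0
```

```bash
python3 - <<'E'
from h import *
p,d=optics.camera("scene");s=r.read_state();print(s["eef_pos"],s["contact_force"])
cv2.imwrite("pics/scene5.png",cv2.resize(np.clip(p[130:220,160:260].astype(int)*2.2,0,255).astype(np.uint8),None,fx=6,fy=6,interpolation=cv2.INTER_CUBIC))
X=cloud("scene",d)*1000
for sl in ((slice(150,185),slice(180,198)),(slice(150,185),slice(215,235))):
    q=X[sl].reshape(-1,3);k=q[(q[:,2]>12)&(q[:,2]<80)&(np.hypot(q[:,0]-497,q[:,1]+209)<75)];print(len(k),k[k[:,2].argsort()[:8]].round().tolist())
E
```

```text
[ 0.49772961 -0.21002429 -0.0109447 ] [ 0.47606625 -1.27108962  0.20269429]
108 [[500.0, -252.0, 28.0], [505.0, -249.0, 30.0], [516.0, -257.0, 32.0], [518.0, -250.0, 33.0], [517.0, -259.0, 33.0], [515.0, -248.0, 33.0], [519.0, -247.0, 34.0], [521.0, -251.0, 35.0]]
183 [[488.0, -184.0, 21.0], [482.0, -186.0, 22.0], [476.0, -187.0, 23.0], [487.0, -184.0, 24.0], [474.0, -188.0, 25.0], [469.0, -195.0, 26.0], [482.0, -185.0, 26.0], [465.0, -196.0, 27.0]]
```

View pics/scene5.png

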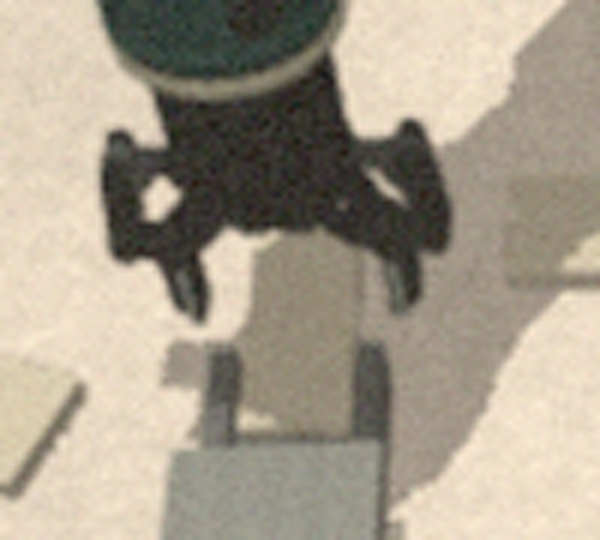

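The fingers at crop (195,320) and (405,305) straddle the slab centrally, ahead of the cheeks. The open tips are about 30 mm up and swing down as they close. Closing now.

{"fn": "play_rows", "kwargs": {"motion": [0,0,0,0,0,0,0.5,0,0,0,0,0,0,0.3,0,0,0,0,0,0,0.3,0,0,0,0,0,0,0.3,0,0,0,0,0,0,0.3]}}

```text
time: 15.7
eef_pos: [0.4982, -0.2102, -0.0102]
tcp_rot: [3.12, 0.361, 0.001]
contact_force: [-0.7, -0.3, 5.7]
width: 0.0481
grasp_force: 65.6
```

{"fn": "play_rows", "kwargs": {"motion": [0,0,0,0,0,0,0.3,0,0,0,0,0,0,0.3,0,0,0,0,0,-0.02,0.3,0,0,0,0,0,-0.04,0.3,0,0,0,0,0,-0.04,0.3]}}

```text
time: 16.2
eef_pos: [0.4981, -0.2102, -0.002]
tcp_rot: [3.12, 0.361, 0.001]
contact_force: [-1.4, 0.3, -2.8]
width: 0.0484
grasp_force: 64.8
```

```bash
python3 - <<'E'
from h import *
front();s=r.read_state();print(s["eef_pos"],s["contact_force"],s["torque"],s["width"],s["grasp_force"])
E
```

```text
bright [59. 67. 70.]
-150 0   | -144 0   | -138 2 36.6 48 | -132 0   | -126 0   | -120 3 33.9 61 | -114 11 36.8 82 | -108 17 37.1 61 | -102 19 36.8 62 | -96 22 36.8 61 | -90 23 37.7 61 | -84 23 37.3 62 | -78 27 37.7 61 | -72 29 37.5 61 | -66 25 37.8 61 | -60 31 37.2 61 | -54 29 36.8 61 | -48 30 37.2 61 | -42 25 37.3 62 | -36 31 37.4 62 | -30 28 37.0 62 | -24 32 37.1 61 | -18 27 37.2 62 | -12 29 37.6 63 | -6 34 36.7 61 | 0 61 31.8 54 | 6 1 28.0 37 | 12 0   | 18 0   | 24 0   | 30 0   | 
tcp dock -69.7 0.3 [-0.674808   -0.22514856 -1.44530016]
[ 0.49803386 -0.21015588 -0.00231321] [-0.674808   -0.22514856 -1.44530016] [-0.03287094  0.01684611 -0.01899769] 0.04875302551216947 64.79097247123718
```

{"fn": "play_rows", "kwargs": {"motion": [0,0,0,0,0,-0.1,0.3,0,0,0,0,0,-0.25,0.3,0,0,0,0,0,-0.4,0.3,0,0,0,0,0,-0.5,0.3,0,0,0,0,0,-0.5,0.3]}}

```text
time: 16.75
eef_pos: [0.4992, -0.2107, 0.0998]
tcp_rot: [3.119, 0.361, 0.005]
contact_force: [0.3, -0.1, -2.6]
width: 0.0484
grasp_force: 64.8
```

{"fn": "play_rows", "kwargs": {"motion": [0,0,0.05,0.05,-0.1,0,0.3,0,0,0.12,0.13,-0.3,0,0.3,0,0,0.2,0.22,-0.5,0,0.3,0,0,0.26,0.31,-0.7,0,0.3,0,0,0.32,0.4,-0.9,0,0.3]}}

```text
time: 17.25
eef_pos: [0.5342, -0.015, 0.0963]
tcp_rot: [3.141, -0.036, -0.002]
contact_force: [0.9, 0.1, -1.8]
width: 0.0483
grasp_force: 64.8
```

{"fn": "play_rows", "kwargs": {"motion": [0,0,0,0,0,0,0.3,0,0,0,0,0,0,0.3,0,0,0,0,0,0,0.3,0,0,0,0,0,0,0.3,0,0,0,0,0,0,0.3]}}

```text
time: 17.75
eef_pos: [0.5345, -0.0176, 0.0972]
tcp_rot: [3.141, -0.035, -0.0]
contact_force: [-0.6, -0.7, -1.8]
width: 0.0482
grasp_force: 64.8
```

{"fn": "play_rows", "kwargs": {"motion": [0,0,0.05,0.02,-0.1,0,0.3,0,0,0.13,0.06,-0.3,0,0.3,0,0,0.2,0.1,-0.53,0,0.3,0,0,0.27,0.14,-0.76,0,0.3,0,0,0.32,0.175,-1,0,0.3]}}

```text
time: 18.25
eef_pos: [0.5743, 0.1835, 0.0974]
tcp_rot: [3.112, -0.432, 0.0]
contact_force: [1.5, -0.9, -1.9]
width: 0.0483
grasp_force: 64.8
```

{"fn": "play_rows", "kwargs": {"motion": [0,0,0,0,0,0.05,0.3,0,0,0,0,0,0.1,0.3,0,0,0,0,0,0.15,0.3,0,0,0,0,0,0.2,0.3,0,0,0,0,0,0.2,0.3]}}

```text
time: 18.75
eef_pos: [0.5732, 0.1812, 0.0559]
tcp_rot: [3.111, -0.428, -0.003]
contact_force: [0.5, 0.8, -3.1]
width: 0.0484
grasp_force: 64.7
```

```bash
cat >> h.py <<'E'
def over(n):
    for c in("scene","top"):
        p,d=optics.camera(c);X=cloud(c,d)*1000
        g=np.zeros(d.shape,bool)
        if c=="scene": g[170:300,285:420]=1
        else: g[150:270,165:270]=1
        for o in finder.trace("slab",c):
            k=o["pixels"]&(d>0)&g
            if k.sum()>50:
                q=X[k];q=q[np.hypot(q[:,0]-574,q[:,1]-190)<140];rc=cv2.minAreaRect(q[:,:2].astype(np.float32))
                print(c,o["conf"],np.round(rc[0]),np.round(rc[1]),rc[2],"z",np.median(q[:,2]),np.percentile(q[:,2],[5,95]))
        if c=="scene":cv2.imwrite(f"pics/{n}.png",cv2.resize(np.clip(p[150:300,270:430].astype(int)*2.2,0,255).astype(np.uint8),None,fx=4,fy=4,interpolation=cv2.INTER_CUBIC))
    s=r.read_state();print(s["time"],s["eef_pos"],s["tcp_rot"],s["contact_force"],s["width"],s["grasp_force"])
E
python3 -c "
from h import *
over('place1')"
```

```text
scene 0.91 [591. 178.] [ 48. 110.] 76.31636810302734 z 95.65620621441967 [93.45022847 97.62688946]
  return _methods._mean(a, axis=axis, dtype=dtype,
  ret = ret.dtype.type(ret / rcount)
Traceback (most recent call last):
  File "h.py", line 33, in over
    print(c,o["conf"],np.round(rc[0]),np.round(rc[1]),rc[2],"z",np.median(q[:,2]),np.percentile(q[:,2],[5,95]))
                                                                                  ~~~~~~~~~~~~~^^^^^^^^^^^^^^^
IndexError: index -1 is out of bounds for axis 0 with size 0
```

{"fn": "play_rows", "kwargs": {"motion": [0,0,0,0,-0.04,0.06,0.3,0,0,0,0,-0.04,0.12,0.3,0,0,0,0,-0.04,0.2,0.3,0,0,0,0,-0.04,0.27,0.3,0,0,0,0,-0.04,0.3,0.3]}}

```text
time: 19.35
eef_pos: [0.575, 0.1898, -0.0049]
tcp_rot: [3.111, -0.426, -0.004]
contact_force: [0.4, 1.1, -2.2]
width: 0.0482
grasp_force: 64.7
```

```bash
sed -i 's/if k.sum()>50:/if c=="scene" and k.sum()>50:/' h.py; python3 -c "
from h import *
over('place1')"
```

```text
return _methods._mean(a, axis=axis, dtype=dtype,
  ret = ret.dtype.type(ret / rcount)
Traceback (most recent call last):
  File "h.py", line 33, in over
    print(c,o["conf"],np.round(rc[0]),np.round(rc[1]),rc[2],"z",np.median(q[:,2]),np.percentile(q[:,2],[5,95]))
                                                                                  ~~~~~~~~~~~~~^^^^^^^^^^^^^^^
IndexError: index -1 is out of bounds for axis 0 with size 0
```

Underside is now about 27 mm up, with touchdown expected near reported z -0.029. I'll go down 16 mm, then in smaller steps.

```bash
sed -i 's/rc=cv2/\n                if len(q)<50: continue\n                rc=cv2/' h.py; python3 -c "
from h import *
over('place1')"
```

```text
19.65 [ 0.57644247  0.19046042 -0.00200911] [-3.11204634e+00  4.26273946e-01 -1.28047165e-03] [ 0.50434926  0.21614418 -2.05768427] 0.04808014758528502 64.71227645874023
```

{"fn": "play_rows", "kwargs": {"motion": [0,0,0,0,0,0.02,0.3,0,0,0,0,0,0.04,0.3,0,0,0,0,0,0.06,0.3,0,0,0,0,0,0.08,0.3,0,0,0,0,0,0.08,0.3]}}

```text
time: 20.15
eef_pos: [0.5756, 0.1902, -0.0193]
tcp_rot: [3.112, -0.426, -0.002]
contact_force: [-0.1, -0.0, -1.4]
width: 0.048
grasp_force: 64.8
```

{"fn": "play_rows", "kwargs": {"motion": [0,0,0,0,0,0.005,0.3,0,0,0,0,0,0.01,0.3,0,0,0,0,0,0.015,0.3,0,0,0,0,0,0.015,0.3,0,0,0,0,0,0.015,0.3]}}

```text
time: 20.65
eef_pos: [0.576, 0.1904, -0.0216]
tcp_rot: [-3.112, 0.426, 0.0]
contact_force: [0.5, 0.3, -2.0]
width: 0.0479
grasp_force: 64.8
```

{"fn": "play_rows", "kwargs": {"motion": [0,0,0,0,0,0.005,0.3,0,0,0,0,0,0.01,0.3,0,0,0,0,0,0.015,0.3,0,0,0,0,0,0.015,0.3,0,0,0,0,0,0.015,0.3]}}

```text
time: 21.15
eef_pos: [0.576, 0.1903, -0.0247]
tcp_rot: [-3.113, 0.426, 0.0]
contact_force: [-0.1, -0.1, -2.7]
width: 0.0481
grasp_force: 64.8
```

{"fn": "play_rows", "kwargs": {"motion": [0,0,0,0,0,0.005,0.3,0,0,0,0,0,0.01,0.3,0,0,0,0,0,0.01,0.3,0,0,0,0,0,0.01,0.3,0,0,0,0,0,0.01,0.3]}}

```text
time: 21.65
eef_pos: [0.576, 0.1904, -0.0266]
tcp_rot: [-3.112, 0.426, 0.0]
contact_force: [-0.3, -0.3, -2.6]
width: 0.0483
grasp_force: 64.8
```

{"fn": "play_rows", "kwargs": {"motion": [0,0,0,0,0,0.004,0.3,0,0,0,0,0,0.008,0.3,0,0,0,0,0,0.008,0.3,0,0,0,0,0,0.008,0.3,0,0,0,0,0,0.008,0.3]}}

```text
time: 22.15
eef_pos: [0.5761, 0.1904, -0.0275]
tcp_rot: [-3.112, 0.426, -0.0]
contact_force: [-5.4, -2.2, 11.9]
width: 0.048
grasp_force: 72.7
```

{"fn": "play_rows", "kwargs": {"motion": [0,0,0,0,0,0.003,0.3,0,0,0,0,0,0.006,0.3,0,0,0,0,0,0.006,0.3,0,0,0,0,0,0.006,0.3,0,0,0,0,0,0.006,0.3]}}

```text
time: 22.65
eef_pos: [0.5762, 0.1904, -0.0276]
tcp_rot: [-3.113, 0.426, -0.001]
contact_force: [-13.1, -5.2, 34.9]
width: 0.0484
grasp_force: 84.6
```

{"fn": "play_rows", "kwargs": {"motion": [0,0,0,0,0,-0.006,0.3,0,0,0,0,0,-0.006,0.3,0,0,0,0,0,-0.006,0.3,0,0,0,0,0,-0.006,0.8,0,0,0,0,0,-0.006,1]}}

```text
time: 23.15
eef_pos: [0.5761, 0.1904, -0.0282]
tcp_rot: [-3.112, 0.426, -0.0]
contact_force: [-0.6, -0.4, 0.6]
width: 0.0751
grasp_force: 0.0
```

{"fn": "play_rows", "kwargs": {"motion": [0,0,0,0,0,0,1,0,0,0,0,0,0,1,0,0,0,0,0,0,1,0,0,0,0,0,-0.1,1,0,0,0,0,0,-0.3,1]}}

```text
time: 23.65
eef_pos: [0.5742, 0.1897, 0.03]
tcp_rot: [3.11, -0.426, -0.007]
contact_force: [0.1, 1.0, 0.8]
width: 0.0855
grasp_force: 0.0
```

{"fn": "play_rows", "kwargs": {"motion": [0,0,0,0,0,-0.25,1,0,0,0,0,0,-0.5,1,0,0,0,0,0,-0.75,1,0,0,0,0,0,-0.8,1,0,0,0,0,0,-0.8,1]}}

```text
time: 24.15
eef_pos: [0.5769, 0.1906, 0.1939]
tcp_rot: [-3.111, 0.426, -0.005]
contact_force: [0.7, -0.9, -0.6]
width: 0.0856
grasp_force: 0.0
```

```bash
python3 - <<'E'
from h import *
over('place2')
p,d=optics.camera("scene");X=cloud("scene",d)
for t in("jar","cup","pot"):
    o=finder.trace(t,"scene")
    if o:k=o[0]["pixels"]&(d>0);print(t,np.round(np.median(X[k],0),3))
E
```

```text
scene 0.72 [579. 192.] [ 50. 141.] 74.808837890625 z 10.854496151658697 [ 8.23505004 13.44135871]
24.35 [0.5753157  0.1900517  0.19011789] [ 3.11147625 -0.42607452 -0.00360415] [-0.26548486  0.41849961 -0.39335498] 0.0856359373996772 0.0
jar [0.781 0.035 0.068]
cup [ 0.694 -0.001  0.028]
pot [0.564 0.42  0.05 ]
```

View pics/place2.png

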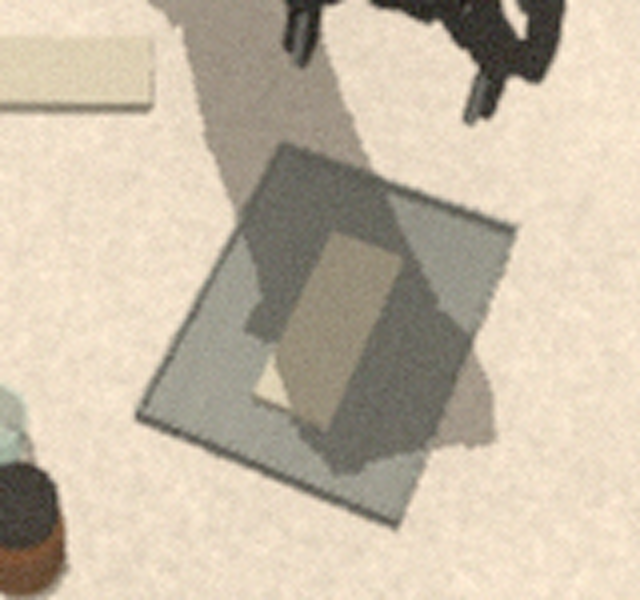

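The slab lies flat inside the tray, centred at crop (330,330), with its top about 13 mm up as expected. The fingers are clear and the jar, cup and pot haven't moved, so I'm handing in.

```bash
python3 -c "
from bench import r
print(r.hand_in())"
```

```text
the job is handed in; nothing more can be done
None
```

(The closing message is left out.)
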